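Let the sample vials out of the covered hopper into the collecting tray

ROBOT

A 7-joint arm with a two-finger parallel gripper is mounted at the origin on a cart in front of the work surface, level with it; the furniture and walls round the work are solid. World frame = base frame: x ahead of the robot, y to its left, z up, the work surface at z = 0. Lengths are in m, angles in rad, forces in N, time in s.
With the tool pointing down it reaches from about 0.4 to 0.85 m from the base axis. Payload 10.4 kg.
Tool frame: the origin (TCP) lies on the centre line of the jaws, within the pads' length; the fingertips stand 17 mm ahead of it and the grasp point (between the pads) lies 2 mm behind it; z points along the fingers, y is the line along which they close (so a half turn about z gives the same grasp; the last joint's range is limited). The gripper opens to 85 mm and grips with 20 to 120 N. Pads are 22 mm wide; open, the fingers measure 114 mm over their backs; the gripper's body (76 mm by 85 mm) begins 54 mm behind the grasp point. The pads swing forward as they close: fully open they stand 13 mm farther back than shut.
Start: joints at [-1.223, 0.332, -0.065, 1.46, 0.022, 1.35, -0.088], TCP at [0.226, 0.583, 0.219] pointing down, gripper open.
Joint ranges: [-2.6, 2.6], [-0.5, 2.12], [-1.47, 1.34], [0.16, 2.42], [-1.27, 4.41], [0.06, 2.06], [-2.6, 2.6]. Speed limits (rad/s): [2.22, 2.22, 2.79, 2.79, 3.14, 3.14, 3.14].

INTERFACE

Orientations are given as a unit quaternion [x, y, z, w].
In Python, from workcell import sensors, imaging, order, spotter gives the robot as it stands. The module is installed in compiled form; this text tells all that it offers.
- The arm moves only by the shell command python3 -m inch 'ROWS' [FORCE]. ROWS is JSON, a list that holds one entry, the list of rows, each a list of 7 numbers: the shift along the tool's x, y, z in m, then the turn, a rotation vector about the tool's x, y, z in rad, then the closure, from -1 (fully open) to 1 (shut). In form: [[[x, y, z, ax, ay, az, hand], ...]]. A call has 1 to 10 rows; each row is the pose to reach, as a shift and turn from the pose commanded when the call began, along the tool's axes at that moment; what a row does not reach only later rows make up. A row lasts 1/10 s, in which the tool goes at most 50 mm and 8.59 degrees, less where a joint would pass 70% of its speed; a pose out of reach is approached as far as the arm can. A call with a gripper value outside its range is refused whole. The fingers move at their own pace and stop on an object; FORCE is the grip in N (left out, the last holds). Time passes only in rows, so rows that repeat a pose let the fingers close. It gives the time, the measured TCP pose, the force, the opening and the grip force at its end, in the units of the state.
- sensors.get_obs(): the state, without advancing time (a new reading comes with each control period).
- imaging.camera(name): name is "scene" or "side" or "wrist"; returns the picture (480x640x3 uint8, blue, green, red); there is no depth.
- imaging.calibration(name): a dict with "mtx" (3x3 intrinsics, pixels), "D" ([k1, k2, p1, p2, k3] as OpenCV has them; the pictures are not rectified), "R" (3x3) and "t" (3): a world point X has camera coordinates R X + t; the wrist camera has in their place "tool_from_camera" (4x4, takes a point from camera to tool coordinates, whose origin is the TCP and whose axes are the flange's). Camera axes: x right, y down, z forward; pixel columns grow to the right and rows downward; lengths in m; the calibration is good to about 2 mm. A picture is of the moment at which its call begins: read the wrist's pose just before it. calibration takes no time and is no camera call.
- order.hand_in(): hands the job in; it is judged then, once.
Trained networks look in the newest picture that a camera, given by its name, has taken for a name from the list of things; names that differ only in an ending like _2 or _b are one class to them, and where a whole thing is asked for, a point or a joint stands for the part that bears it (a point fixed in the world has none). Each returns a list of dicts, best first, with "conf" (0 to 1); they miss things now and then, are a little off and sometimes report something else, mostly with a low value. They report only what shows in the picture. A call takes as long as a camera call.
- spotter.look_for(label, camera): "pixel" ([column, row] in pixels, amid what is visible of it).
The state is a dict: "clock": time; "joint_pos": joint angles; "joint_velocities": joint speeds; "tau": joint torques, N m; "position": TCP position; "ee_rot": TCP orientation; "ft_force": force on the tool from outside, world axes, zero at the start; "torque": the same for the moment, N m; "grip_width": opening from 0.0 (shut) to 1.0 (fully open); "grasp_force": force on a finger pad.
Only numpy, scipy, OpenCV 4.12 (cv2) and the standard library are available. Lean on these libraries where they do the work, as an engineer would, in place of code of your own. Each camera call takes 0.05 s, during which the arm holds its last target. There are 200 camera calls.

TASK

Push the white, blue-lined collecting tray along the table until it is fully home between the guides under the hopper's mouth. Then press the hopper's red paddle all the way down with your fingertips so that its linked lid lifts, keep it down until all three sample vials have rolled out into the tray, and ease the paddle back up so that the lid comes down gently and shuts without slamming. Work the lid by the paddle only, never lift the tray, leave the vials and the other things on the table alone, and finish clear of everything.

Things in the scene. Friction and masses are not known exactly. Their poses are not given: they have to be found in the camera images.
- hopper: Gravity hopper for vials, fixed to the table: grey base 124 x 118 x 12 mm, aluminium walls up to z = 112 mm, clear lid on top. Origin on the table, middle of the base's front edge (the tray stop); x axis points back into the hopper, mouth looks along -x. Ramp slopes 15 degrees down to a lip 18 mm ahead of the stop, 46 mm up. Lever and red paddle on its -y side (robot's right)
- tray_home (a point): Where the tray's middle lies when the tray is fully home against the stop: (-35, 0, 17) mm in the hopper's frame, same axes. Steel guide strips on the table, 12 mm high, either side: parallel and 110 mm apart from the stop to 32 mm ahead of it, then flared to 136 mm apart at 59 mm ahead
- tray_mid (a point): Middle of the loose off-white tray, 17 mm above its underside: 70 mm along its x (towards the hopper), 100 mm along y, 34 mm high, walls 3 mm, dark rim, blue liner, 0.2 to 0.4 kg. It starts 75 to 95 mm short of home, up to 9 mm aside and turned up to 0.12 rad. 2 to 6 N on its near wall slides it; line it up before the flares (it sticks to the fingers as they slant aside): well off-centre it jams
- paddle_top (a point): Middle of the upper face of the red ribbed paddle, 34 mm (hopper x) by 42 mm (hopper y), 7 mm thick; at rest at (-68, -118, 68) mm in the hopper's frame. It swings about an axis along hopper y at x = 20, z = 46 mm: over the full stroke it goes 40 mm down, straight to within 3 mm, and tilts by the lever's angle. Clear table below it
- lever (a joint): Angle of the lever with the red paddle, rad: 0 at rest (up), 0.45 fully pressed (stop). A spring and the lid's weight bring it back: 4 to 6 N down on the paddle starts it, 7 to 10 N holds it at the stop. On the way back the lever must never go faster than 2 rad/s (180 mm/s at the paddle), else the lid slams; let go, it goes much faster
- lid: The lid, a clear panel with blue edges and front skirt, 118 x 100 mm, its top at z = 119 mm when shut; origin on its hinge at the hopper's back, (114, 0, 115) mm in the hopper's frame. Level when shut; a push rod tilts it 1.1 times the lever's angle, fully 0.49 rad, front edge up by 55 mm. Let go, it slams. Not to be touched
- vial_a_mid (a point): Middle of the first sample vial, white cap, a cylinder 16 mm across and 58 mm long; the three lie across the ramp behind the lid's skirt, and roll out by themselves within about a second once the lid is up
- vial_b_mid (a point): Middle of the second vial, black cap, same size
- vial_c_mid (a point): Middle of the third vial, white cap, same size
- vial_a: The first vial, origin at the centre of its bottom end
- vial_b: The second vial, origin at the centre of its bottom end
- vial_c: The third vial, origin at the centre of its bottom end
- egg_dish: Clear petri dish with dark fish eggs, 58 mm across, 12 mm high, near left; origin under its centre. To be left alone
- iodine: Brown bottle with a black cap, 42 mm across, 78 mm high, back right; origin under its centre. To be left alone
- beaker: Clear plastic beaker of water, 75 mm across, 83 mm high, near right; origin under its centre. To be left alone

How it is judged:
On the way, in this order (a step that is already met when the one before it is completed fails the run):
1. the tray is fully home under the mouth (horizontal distance between tray_mid and tray_home below 0.008 m and angle between the x axis of hopper and the x axis of tray_mid, either way round below 0.08 rad and angle between lid's own z axis and vertical below 0.03 rad), for 0.2 s.
2. the lid has been lifted by the paddle (angle between lid's own z axis and vertical above 0.3 rad and contact force between the fingers and hopper above 0.5 N), for 0.2 s.
At the end, for the whole second after the job is handed in: The tray is home (middle within 8 mm of its place, square within 0.08 rad), all three vials lie at rest inside the tray, and the lid is shut (below 0.03 rad) (all of step 1 and x of vial_a_mid in the frame of tray_mid between -0.035 and 0.035 m and y of vial_a_mid in the frame of tray_mid between -0.05 and 0.05 m and height (world z) of each of vial_a_mid, vial_b_mid, vial_c_mid below 0.045 m and x of vial_b_mid in the frame of tray_mid between -0.035 and 0.035 m and y of vial_b_mid in the frame of tray_mid between -0.05 and 0.05 m and x of vial_c_mid in the frame of tray_mid between -0.035 and 0.035 m and y of vial_c_mid in the frame of tray_mid between -0.05 and 0.05 m and linear speed of each of vial_a, vial_b, vial_c below 0.03 m/s); the robot touches nothing.
It fails at once if the lid comes down faster than 2.2 rad/s (the lever faster than 2 rad/s): it slams (velocity of joint lever below -2 rad/s).
It fails at once if the lid itself is pushed by the robot (contact force between any of the fingers, the arm and lid above 1 N).
It fails at once if the tray is lifted or tipped (height (world z) of tray_mid above 0.027 m or angle between tray_mid's own z axis and vertical above 0.2 rad).
It fails at once if the robot touches a vial (contact force between any of the fingers, the arm and vial_a above 0.5 N or contact force between any of the fingers, the arm and vial_b above 0.5 N or contact force between any of the fingers, the arm and vial_c above 0.5 N).
It fails at once if a bystander is moved by more than 2 cm (distance of any of egg_dish, iodine, beaker from where it was at the start of the episode above 0.02 m).
It also fails if it takes over 54 s, if anything falls off the work surface, if the arm or the gripper's body presses on something with over 40 N, if the wrist force passes 120 N, or if a joint passes its speed limit or range.

## Working session

There is one attempt and no reset: what is moved stays moved. The work goes in short steps, Python scripts to look and compute and a shell command to move; the robot and the scene stay as the last step left them, time stands still between calls to the robot, and variables do not carry over. Pictures are saved under pics/ and viewed, at most 10 in all, crops included, and the job is handed in when it is done.

```bash
mkdir -p pics; cat > h.py <<'E'
from workcell import sensors, imaging, order, spotter
import numpy as np, cv2
from scipy.spatial.transform import Rotation as Ro
def cam(name):
    c=imaging.calibration(name); K=np.array(c["mtx"]);D=np.array(c["D"],float)
    if "R" in c: return K,D,np.array(c["R"]),np.array(c["t"]).ravel()
    o=sensors.get_obs(); T=np.eye(4);T[:3,:3]=Ro.from_quat(o["ee_rot"]).as_matrix();T[:3,3]=o["position"]
    M=np.linalg.inv(T@np.array(c["tool_from_camera"])); return K,D,M[:3,:3],M[:3,3]
def at_z(c,px,z):
    K,D,R,t=c; u=cv2.undistortPoints(np.array([[px]],float),K,D).ravel()
    d=R.T@np.array([u[0],u[1],1]); o=-R.T@t; return o+d*(z-o[2])/d[2]
def proj(c,X):
    K,D,R,t=c; return cv2.projectPoints(np.atleast_2d(X).astype(float),cv2.Rodrigues(R)[0],t,K,D)[0].reshape(-1,2)
E
python3 - <<'E'
from h import *
for n in ["scene","side"]:
    cv2.imwrite(f"pics/{n}0.png",imaging.camera(n)); c=cam(n)
    print(n,-c[2].T@c[3])
    for l,z in [("tray_mid",.017),("paddle_top",.068),("hopper",.06),("lid",.119),("beaker",.04),("iodine",.04),("egg_dish",.006)]:
        for r in spotter.look_for(l,n)[:1]: print(l,r["conf"],r["pixel"],at_z(c,r["pixel"],z).round(3))
print(sensors.get_obs())
E
```

```text
scene [ 0.52825587 -0.68912335  0.84006676]
tray_mid 0.69 [283.4, 206.7] [0.512 0.102 0.017]
paddle_top 0.7 [318.7, 217.8] [0.592 0.008 0.068]
hopper 0.82 [348.7, 193.7] [0.673 0.086 0.06 ]
lid 0.66 [353.9, 172.7] [0.685 0.095 0.119]
beaker 0.63 [226.3, 355.9] [ 0.382 -0.3    0.04 ]
iodine 0.83 [398.1, 310.6] [ 0.728 -0.237  0.04 ]
egg_dish 0.78 [226.8, 190.8] [0.365 0.188 0.006]
side [0.3868659  0.74291989 0.77006485]
tray_mid 0.66 [323.1, 331.8] [0.506 0.099 0.017]
paddle_top 0.78 [308.4, 271.7] [ 0.561 -0.009  0.068]
hopper 0.73 [242.6, 294.8] [0.673 0.079 0.06 ]
lid 0.95 [238.4, 276.3] [0.673 0.089 0.119]
beaker 0.94 [406.0, 209.2] [ 0.383 -0.323  0.04 ]
iodine 0.81 [261.6, 211.6] [ 0.731 -0.226  0.04 ]
egg_dish 0.84 [389.1, 383.5] [0.366 0.182 0.006]
{'clock': 0.8, 'joint_pos': array([-1.22260878,  0.33218551, -0.06470143,  1.46012322,  0.02159818,
        1.34990409, -0.08851372]), 'joint_velocities': array([ 5.17316416e-04, -3.26031048e-04, -2.13270070e-03, -1.46278679e-03,
       -4.52651487e-04,  6.20611533e-05,  5.11524101e-04]), 'tau': array([-2.86121804e-04, -6.25206685e+01,  4.81935439e-02, -3.91812587e+01,
        1.62303471e-02,  2.12300336e-03, -1.26298451e-05]), 'position': array([0.22645436, 0.58254293, 0.21913548]), 'ee_rot': array([ 1.84338011e-01,  9.82862908e-01,  3.79226753e-05, -2.81940836e-06]), 'ft_force': array([ 0.05672764, -0.03744358, -0.42104404]), 'torque': array([ 0.01176434,  0.03235111, -0.01704506]), 'grasp_force': 0.0, 'grip_width': 0.9987490775031812}
```

```bash
python3 - <<'E'
import cv2
a=cv2.imread("pics/scene0.png")[120:290,230:430];b=cv2.imread("pics/side0.png")[220:390,180:380]
cv2.imwrite("pics/a.png",cv2.resize(a,None,fx=4,fy=3.5,interpolation=2)[:595])
cv2.imwrite("pics/b.png",cv2.resize(b,None,fx=4,fy=3.5,interpolation=2)[:595])
E
```

```text
(no output)
```

View pics/a.png

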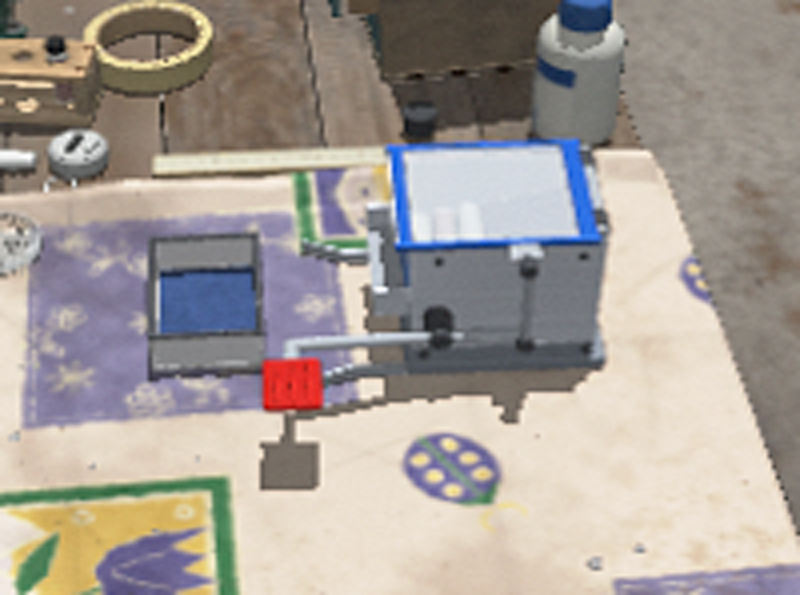

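View pics/b.png

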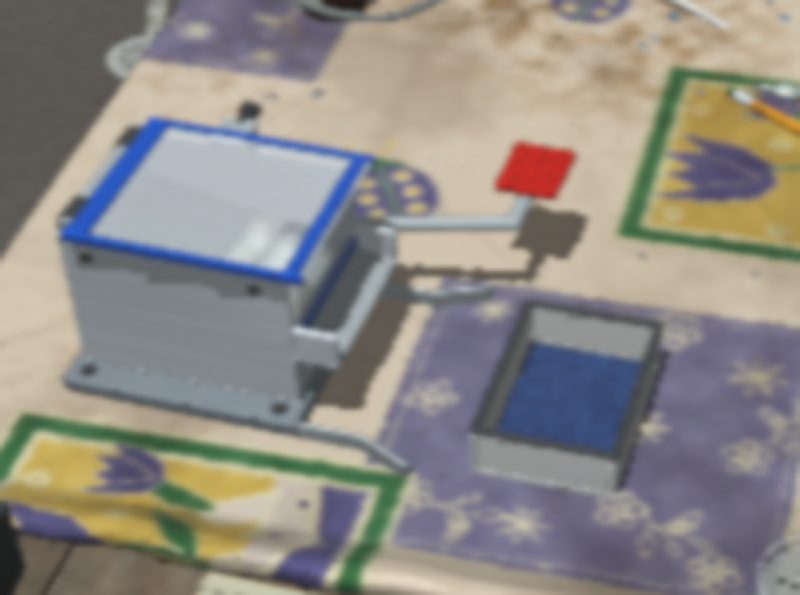

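The scene view shows the tray (crop rim 150–266, 235–370), the red paddle at crop (293,383), and the shut, blue-edged lid with corners (388,146),(577,141),(605,243),(400,250). The side view shows the same, with the paddle at (537,170).

```bash
python3 - <<'E'
from h import *
def full(p,o): return [p[0]/4+o[0],p[1]/3.5+o[1]]
S=cam("scene");B=cam("side")
def show(n,c,o,pts,z):
    X=np.array([at_z(c,full(p,o),z) for p in pts]);print(n,X[:,:2].round(3).tolist(),"mid",X.mean(0).round(4))
show("lid sc",S,(230,120),[(388,146),(577,141),(605,243),(400,250)],.119)
show("lid sd",B,(180,220),[(152,118),(372,157),(300,280),(63,237)],.119)  # back-right, front-right, front-left, back-left
show("tray sc",S,(230,120),[(150,237),(258,235),(265,335),(150,340)],.034)
show("tray sd",B,(180,220),[(525,303),(662,322),(625,455),(473,432)],.034) # far-back(right) ...
for n,c in(("scene",S),("side",B)):
    im=cv2.imread(f"pics/{n}0.png").astype(int); m=((im[...,2]>150)&(im[...,1]<70)&(im[...,0]<70)).astype(np.uint8)
    k,l,s,ce=cv2.connectedComponentsWithStats(m); i=1+np.argmax(s[1:,4]); print(n,ce[i],s[i],at_z(c,ce[i],.066).round(4))
E
```

```text
lid sc [[0.626, 0.142], [0.741, 0.134], [0.738, 0.033], [0.621, 0.039]] mid [0.6815 0.0868 0.119 ]
lid sd [[0.735, 0.036], [0.619, 0.043], [0.624, 0.141], [0.739, 0.136]] mid [0.6792 0.0891 0.119 ]
tray sc [[0.475, 0.157], [0.544, 0.151], [0.541, 0.052], [0.472, 0.055]] mid [0.5081 0.1037 0.034 ]
tray sd [[0.54, 0.054], [0.47, 0.053], [0.47, 0.151], [0.542, 0.152]] mid [0.5056 0.1026 0.034 ]
scene [302.47692308 229.43589744] [296 223  15  14 195] [ 0.5519 -0.0212  0.066 ]
side [313.38547486 268.42458101] [305 262  18  14 179] [ 0.5535 -0.0232  0.066 ]
```

```bash
cat >> h.py <<'E'
def plan(p,yaw):  # tool y at 90deg+yaw, z down
    o=sensors.get_obs(); R=Ro.from_quat(o["ee_rot"]); c,s=np.cos(yaw),np.sin(yaw)
    G=Ro.from_matrix(np.array([[-c,-s,0],[-s,c,0],[0,0,-1]]))
    print("shift",R.inv().apply(np.array(p)-o["position"]).round(4),"turn",(R.inv()*G).as_rotvec().round(4),"axes x",R.apply([1,0,0]).round(3),"y",R.apply([0,1,0]).round(3),"pos",o["position"].round(4),"F",o["ft_force"].round(2),"t",o["clock"])
E
python3 - <<'E'
from h import *
print(np.array(imaging.calibration("wrist")["tool_from_camera"]).round(3))
plan([.43,.105,.2],-.05)
E
```

```text
[[-0.001 -0.959 -0.282  0.072]
 [ 1.    -0.001 -0.001 -0.   ]
 [ 0.001 -0.282  0.959 -0.155]
 [ 0.     0.     0.     1.   ]]
shift [-0.3628 -0.3713  0.0191] turn [ 1.000e-04 -0.000e+00 -3.208e-01] axes x [-0.932  0.362  0.   ] y [0.362 0.932 0.   ] pos [0.2265 0.5825 0.2191] F [ 0.06 -0.04 -0.42] t 0.8
```

```bash
python3 -m inch '[[[-0.02,-0.02,0,0,0,-0.02,-1],[-0.05,-0.051,0,0,0,-0.06,-1],[-0.085,-0.087,0,0,0,-0.1,-0.5],[-0.12,-0.123,0,0,0,-0.14,-0.3],[-0.155,-0.159,0.003,0,0,-0.18,-0.3],[-0.19,-0.195,0.006,0,0,-0.22,-0.3],[-0.225,-0.23,0.01,0,0,-0.25,-0.3],[-0.26,-0.266,0.013,0,0,-0.28,-0.3],[-0.295,-0.302,0.016,0,0,-0.3,-0.3],[-0.325,-0.333,0.019,0,0,-0.32,-0.3]]]'
python3 -m inch '[[[-0.035,-0.027,0,0,0,0,-0.3],[-0.045,-0.027,0,0,0,0,-0.3],[-0.045,-0.027,0,0,0,0,-0.3]]]'
python3 - <<'E'
from h import *
plan([.43,.105,.2],-.05)
c=cam("wrist"); im=imaging.camera("wrist"); cv2.imwrite("pics/w.png",im)
h=np.array([.6254,.0908]);cs=[]
for l,z in [("tray_mid",.017),("paddle_top",.066)]:
    print(l,[(r["conf"],r["pixel"],at_z(c,r["pixel"],z).round(3)) for r in spotter.look_for(l,"wrist")[:2]])
np.savez("w.npz",K=c[0],D=c[1],R=c[2],t=c[3]); print(sensors.get_obs()["grip_width"])
E
```

```text
clock: 1.8
position: [0.4094, 0.152, 0.2004]
ee_rot: [0.025, 1.0, 0.0, 0.0]
ft_force: [1.3, 0.4, -0.8]
grip_width: 0.653
grasp_force: 0.0
clock: 2.1
position: [0.4533, 0.1246, 0.2002]
ee_rot: [0.027, 1.0, 0.0, 0.0]
ft_force: [-0.0, 0.2, 0.4]
grip_width: 0.654
grasp_force: 0.0
shift [ 0.0222 -0.0208  0.0001] turn [ 0.0001  0.0003 -0.0033] axes x [-0.999  0.053 -0.   ] y [0.053 0.999 0.   ] pos [0.4533 0.1246 0.2002] F [-0.04  0.24  0.36] t 2.1
tray_mid [(0.75, [301.2, 263.6], array([0.505, 0.102, 0.017])), (0.59, [302.9, 394.5], array([0.667, 0.093, 0.017]))]
paddle_top [(0.67, [170.0, 330.4], array([ 0.547, -0.022,  0.066]))]
0.6496141613060129
```

View pics/w.png

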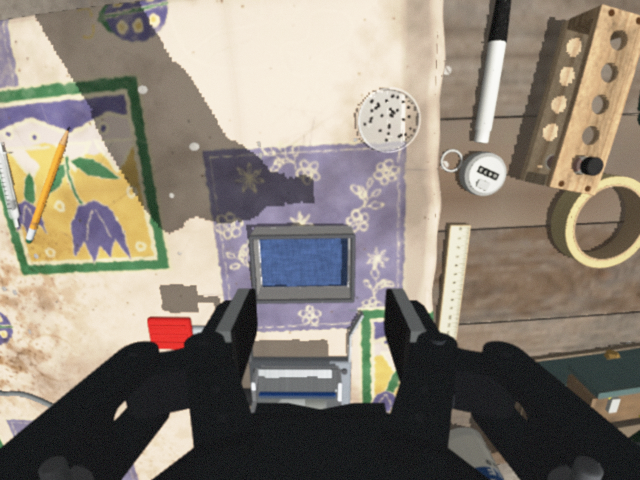

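The wrist view shows the tray rim with corners at about (250,226),(354,226),(355,300),(249,302), and the lip of the hopper's chute at (251–350, 360).

```bash
python3 - <<'E'
from h import *
w=np.load("w.npz");c=(w["K"],w["D"],w["R"],w["t"])
X=np.array([at_z(c,p,.034)[:2] for p in [(250,226),(354,226),(355,300),(249,302)]]);print(X.round(4).tolist(),X.mean(0).round(4))
print([at_z(c,p,.046)[:2].round(4) for p in [(251,360),(350,360)]],at_z(c,(170,333),.066))
im=cv2.imread("pics/w.png");cv2.imwrite("pics/w2.png",cv2.resize(im[210:375,230:375],None,fx=3.6,fy=3.6,interpolation=2))
E
```

```text
[[0.459, 0.058], [0.4643, 0.1552], [0.5404, 0.1542], [0.537, 0.0482]] [0.5002 0.1039]
[array([0.5965, 0.0456]), array([0.6017, 0.1465])] [ 0.54998941 -0.02219831  0.066     ]
```

View pics/w2.png

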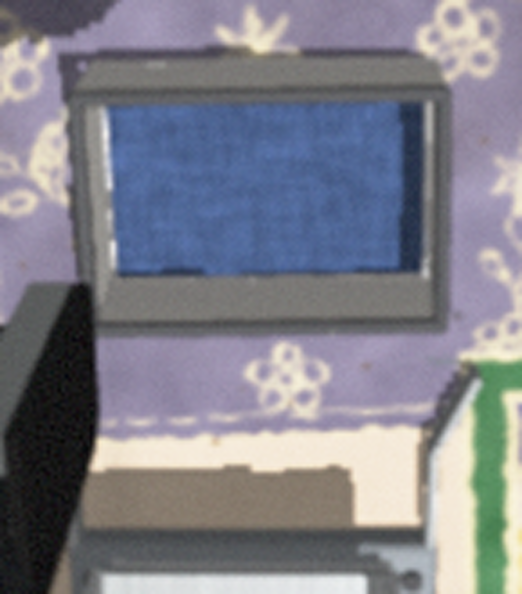

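```bash
python3 - <<'E'
from h import *
w=np.load("w.npz");c=(w["K"],w["D"],w["R"],w["t"])
f=lambda p,z:at_z(c,(p[0]/3.6+230,p[1]/3.6+210),z)[:2].round(4)
X=np.array([f(p,.034) for p in [(70,100),(451,88),(447,329),(92,330)]]);print(X.tolist(),X.mean(0))
print("guide left: tip, bend",f((468,370),.012),f((426,436),.012))
h=np.array([.6254,.0908]);u=np.array([1,-.05]);v=np.array([.05,1])
print(h-.059*u+.068*v,h-.032*u+.055*v)
E
```

```text
[[0.4704, 0.0562], [0.4725, 0.1562], [0.5419, 0.1533], [0.537, 0.0549]] [0.50545 0.10515]
guide left: tip, bend [0.5668 0.161 ] [0.5886 0.1477]
[0.5698  0.16175] [0.59615 0.1474 ]
```

```bash
python3 -m inch '[[[0.006,-0.01,0.02,0,0,0,-0.3],[0.0125,-0.0195,0.06,0,0,0,-0.3],[0.0125,-0.0195,0.1,0,0,0,-0.3],[0.0125,-0.0195,0.135,0,0,0,-0.3],[0.0125,-0.0195,0.16,0,0,0,-0.3],[0.0125,-0.0195,0.173,0,0,0,-0.3],[0.0125,-0.0195,0.173,0,0,0,-0.3]]]'
python3 - <<'E'
from h import *
plan([.5905-.035-.011,.0925+.046*.05,.027],-.05)
E
```

```text
clock: 2.95
position: [0.4368, 0.1069, 0.0256]
ee_rot: [0.024, 1.0, -0.001, -0.002]
ft_force: [-0.9, -0.0, 0.3]
grip_width: 0.646
grasp_force: 0.0
shift [-0.1081 -0.0068 -0.0018] turn [-0.0013 -0.0033  0.0012] axes x [-0.999  0.049  0.003] y [ 0.049  0.999 -0.001] pos [0.4368 0.1069 0.0256] F [-0.91 -0.02  0.3 ] t 2.95
```

```bash
python3 -m inch '[[[-0.006,0,0,0,0,0,-0.3],[-0.013,0,0,0,0,0,-0.3],[-0.019,0,0,0,0,0,-0.3],[-0.024,0,0,0,0,0,-0.3],[-0.028,-0.001,0,0,0,0,-0.3],[-0.032,-0.0025,0,0,0,0,-0.3],[-0.036,-0.004,0,0,0,0,-0.3],[-0.04,-0.0055,0,0,0,0,-0.3],[-0.044,-0.007,0,0,0,0,-0.3],[-0.045,-0.007,0,0,0,0,-0.3]]]'
python3 - <<'E'
from h import *
plan([.5905-.035-.011,.0925+.046*.05,.027],-.05)
c=cam("wrist"); im=imaging.camera("wrist"); cv2.imwrite("pics/w3.png",im)
np.savez("w3.npz",K=c[0],D=c[1],R=c[2],t=c[3])
a=cam("scene"); s=imaging.camera("scene");cv2.imwrite("pics/s3.png",s)
cv2.imwrite("pics/c3.png",np.hstack([cv2.resize(s[150:250,250:370],(480,400)),im[150:,160:480][:400,:][:330].copy() if 0 else cv2.resize(im[180:480,200:440],(320,400))]))
E
```

```text
clock: 3.95
position: [0.4838, 0.0967, 0.0271]
ee_rot: [0.026, 1.0, -0.0, 0.0]
ft_force: [-0.6, -0.4, 0.1]
grip_width: 0.65
grasp_force: 0.0
shift [-0.0607  0.0012  0.0001] turn [-0.      0.0002 -0.0013] axes x [-0.999  0.051 -0.   ] y [ 0.051  0.999 -0.   ] pos [0.4838 0.0967 0.0271] F [-0.58 -0.41  0.1 ] t 3.95
```

View pics/c3.png

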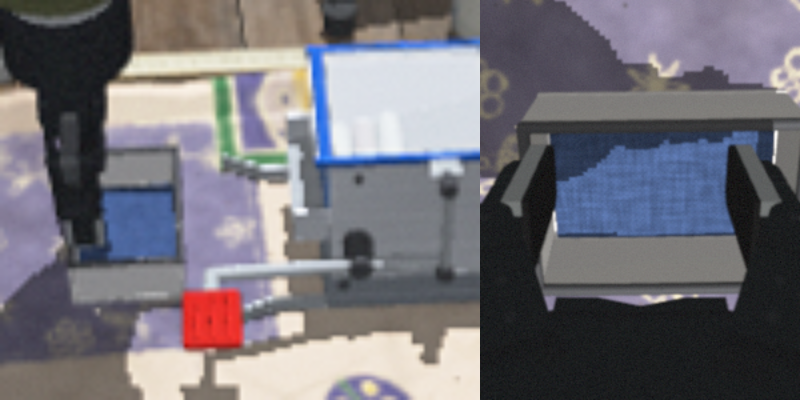

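```bash
python3 - <<'E'
from h import *
w=np.load("w3.npz");c=(w["K"],w["D"],w["R"],w["t"]);S=cam("scene")
g=lambda p:((p[0]-480)*.75+200,p[1]*.75+180)
f=lambda p:(p[0]/4+250,p[1]/4+150)
print("wrist near rim",[at_z(c,g(p),.034).round(4) for p in [(519,126),(800,120)]])
print("far rim",[at_z(c,g(p),.034).round(4) for p in [(550,285),(742,292)]])
print("scene rim",[at_z(S,f(p),.034).round(4) for p in [(70,262),(185,263),(178,148)]])
T=np.array([.4838,.0967,.0271])
for d in [(.011,.03,0),(.011,.03,-.017),(.011,.03,-.005),(.011,-.03,-.017),(-.011,-.03,-.017)]:
    p=proj(c,T+d)[0];q=proj(S,T+d)[0];print(d,((p-[200,180])/.75+[480,0]).round(),((q-[250,150])*4).round())
E
```

```text
wrist near rim [array([0.4694, 0.0561, 0.034 ]), array([0.4723, 0.1508, 0.034 ])]
far rim [array([0.5348, 0.0593, 0.034 ]), array([0.542 , 0.1323, 0.034 ])]
scene rim [array([0.4722, 0.0604, 0.034 ]), array([0.5414, 0.0516, 0.034 ]), array([0.544 , 0.1516, 0.034 ])]
(0.011, 0.03, 0) [725. 174.] [104. 189.]
(0.011, 0.03, -0.017) [718. 154.] [106. 208.]
(0.011, 0.03, -0.005) [723. 168.] [104. 195.]
(0.011, -0.03, -0.017) [568. 161.] [110. 278.]
(-0.011, -0.03, -0.017) [562. 109.] [ 74. 281.]
```

The fingertips passed over the tray's near wall: the tray hasn't moved and the force stayed near zero. I'll go back up and behind it, then come down lower.

```bash
python3 -m inch '[[[0,0,-0.015,0,0,0,-0.3],[0,0,-0.04,0,0,0,-0.3],[0.02,0.004,-0.05,0,0,0,-0.3],[0.045,0.01,-0.05,0,0,0,-0.3],[0.045,0.01,-0.04,0,0,0,-0.3],[0.045,0.01,-0.02,0,0,0,-0.3],[0.045,0.01,0,0,0,0,-0.3],[0.045,0.01,0.008,0,0,0,-0.3],[0.045,0.01,0.012,0,0,0,-0.3],[0.045,0.01,0.012,0,0,0,-0.3]]]'
python3 - <<'E'
from h import *
plan([.5905-.035-.011,.0925+.046*.05,.012],-.05)
w=imaging.camera("wrist");b=imaging.camera("side");s=imaging.camera("scene")
cv2.imwrite("pics/c4.png",np.hstack([cv2.resize(s[170:240,230:310],(400,350)),cv2.resize(b[270:360,280:380],(400,350))]))
E
```

```text
clock: 5.05
position: [0.439, 0.1092, 0.015]
ee_rot: [0.025, 1.0, -0.0, -0.0]
ft_force: [0.7, -0.4, 0.3]
grip_width: 0.653
grasp_force: 0.0
shift [-0.1061 -0.009   0.0029] turn [-0.0004 -0.0004 -0.001 ] axes x [-0.999  0.051  0.   ] y [ 0.051  0.999 -0.   ] pos [0.439  0.1092 0.015 ] F [ 0.75 -0.38  0.28] t 5.05
```

View pics/c4.png

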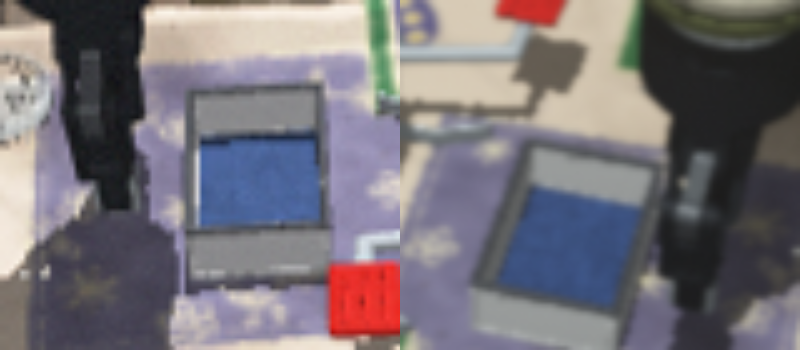

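```bash
python3 - <<'E'
from h import *
S=cam("scene");B=cam("side")
for z in (0,.01,.02,.03): print(z,at_z(S,(253.6,212),z).round(4),at_z(B,(352.5,348.4),z).round(4))
E
```

```text
0 [0.4349 0.1082 0.    ] [0.4443 0.1126 0.    ]
0.01 [0.436  0.0987 0.01  ] [0.4436 0.1208 0.01  ]
0.02 [0.4371 0.0892 0.02  ] [0.4428 0.129  0.02  ]
0.03 [0.4382 0.0797 0.03  ] [0.4421 0.1372 0.03  ]
```

```bash
python3 -m inch '[[[0,0,-0.015,0,0,0,-0.3],[0,0,-0.03,0,0,0,0.2],[0,0,-0.03,0,0,0,1],[0,0,-0.03,0,0,0,1],[0,0,-0.03,0,0,0,1],[0,0,-0.03,0,0,0,1],[0,0,-0.03,0,0,0,1],[0,0,-0.03,0,0,0,1],[0,0,-0.03,0,0,0,1],[0,0,-0.03,0,0,0,1]]]' 20
python3 - <<'E'
from h import *
plan([.5905-.035-.011,.0925+.046*.05,.03],-.05)
w=imaging.camera("wrist");b=imaging.camera("side");s=imaging.camera("scene")
cv2.imwrite("pics/c5.png",np.hstack([cv2.resize(s[170:240,230:310],(400,350)),cv2.resize(b[270:360,280:380],(400,350))]))
S=cam("scene");B=cam("side");T=sensors.get_obs()["position"]
for d in (0,.017): print(((proj(S,T-[0,0,d])[0]-[230,170])*5).round(),((proj(B,T-[0,0,d])[0]-[280,270])*[4,3.89]+[400,0]).round())
E
```

```text
clock: 6.2
position: [0.439, 0.1093, 0.0451]
ee_rot: [0.025, 1.0, 0.0, -0.0]
ft_force: [-0.9, 0.7, 0.7]
grip_width: -0.001
grasp_force: 0.0
shift [-0.1061 -0.0092  0.0151] turn [ 0.     -0.     -0.0008] axes x [-0.999  0.051  0.   ] y [0.051 0.999 0.   ] pos [0.439  0.1093 0.0451] F [-0.86  0.68  0.67] t 6.2
[115. 145.] [708. 242.]
[119. 169.] [706. 265.]
```

View pics/c5.png

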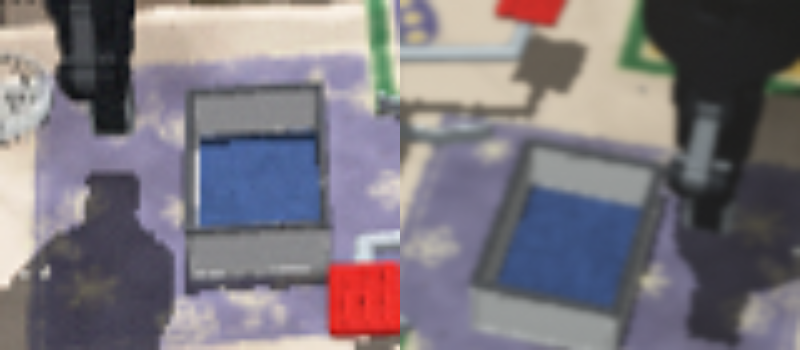

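Both views put the shut fingertips above the reported TCP instead of 17 mm below it. I'll come down carefully while watching the force, then compare again.

```bash
python3 -m inch '[[[0,0,0.005,0,0,0,1],[0,0,0.01,0,0,0,1],[0,0,0.015,0,0,0,1],[0,0,0.019,0,0,0,1],[0,0,0.022,0,0,0,1],[0,0,0.024,0,0,0,1],[0,0,0.024,0,0,0,1]]]'
python3 - <<'E'
from h import *
plan([.5905-.035-.011,.0925+.046*.05,.02],-.05)
b=imaging.camera("side");s=imaging.camera("scene")
cv2.imwrite("pics/c6.png",np.hstack([cv2.resize(s[170:240,230:310],(400,350)),cv2.resize(b[270:360,280:380],(400,350))]))
S=cam("scene");B=cam("side");T=sensors.get_obs()["position"]
for d in (0,.017): print(((proj(S,T-[0,0,d])[0]-[230,170])*5).round(),((proj(B,T-[0,0,d])[0]-[280,270])*[4,3.89]+[400,0]).round())
# light direction from paddle, shadow
P=np.array([.5527,-.0222,.064]);print("paddle shadow",at_z(S,(290/4+230,465/3.5+120),0)-P)
print("finger shadow tip (c5)",at_z(S,(230+110/5,170+174/5),0))
E
```

```text
clock: 7.05
position: [0.4388, 0.1092, 0.0208]
ee_rot: [0.025, 1.0, -0.0, -0.0]
ft_force: [0.3, 0.9, 0.6]
grip_width: -0.002
grasp_force: 0.0
shift [-0.1063 -0.0091  0.0008] turn [-0.0002 -0.0004 -0.0009] axes x [-0.999  0.051  0.   ] y [ 0.051  0.999 -0.   ] pos [0.4388 0.1092 0.0208] F [0.3  0.89 0.63] t 7.05
[121. 179.] [705. 274.]
[125. 202.] [702. 296.]
paddle shadow [-0.00455211 -0.01433217 -0.064     ]
finger shadow tip (c5) [0.43095236 0.13418805 0.        ]
```

View pics/c6.png

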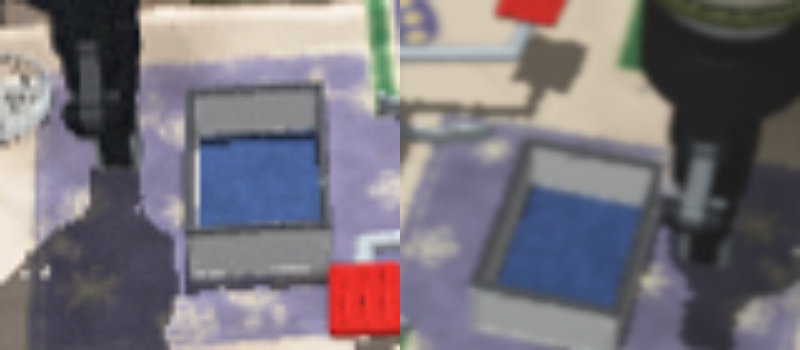

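```bash
python3 -m inch '[[[0,0,0.002,0,0,0,1],[0,0,0.004,0,0,0,1],[0,0,0.004,0,0,0,1]]]'; python3 -m inch '[[[0,0,0.002,0,0,0,1],[0,0,0.003,0,0,0,1]]]'
```

```text
clock: 7.45
position: [0.4388, 0.1093, 0.0169]
ee_rot: [0.025, 1.0, -0.0, -0.0]
ft_force: [0.1, 0.2, 0.3]
grip_width: -0.005
grasp_force: 0.0
clock: 7.65
position: [0.4389, 0.1093, 0.0139]
ee_rot: [0.025, 1.0, 0.0, -0.0]
ft_force: [0.2, -0.4, -0.3]
grip_width: 0.003
grasp_force: 0.0
```

```bash
python3 -m inch '[[[0,0,0.003,0,0,0,1],[0,0,0.004,0,0,0,1]]]'; python3 -m inch '[[[0,0,0.002,0,0,0,1],[0,0,0.004,0,0,0,1]]]'; python3 - <<'E'
from h import *
plan([.544,.095,.01],-.05)
S=cam("scene");B=cam("side");T=sensors.get_obs()["position"]
b=imaging.camera("side");s=imaging.camera("scene")
cv2.imwrite("pics/c7.png",np.hstack([cv2.resize(s[170:240,230:310],(400,350)),cv2.resize(b[270:360,280:380],(400,350))]))
for n,c,im,o,k in (("s",S,s,(230,170),(5,5)),("b",B,b,(280,270),(4,3.89))):
    q=proj(c,T)[0].round().astype(int); print(n,q,[int(im[r,q[0]].max()) for r in range(q[1]-20,q[1]+16)],"start row",q[1]-20)
E
```

```text
clock: 7.85
position: [0.4388, 0.1093, 0.0098]
ee_rot: [0.025, 1.0, -0.0, -0.0]
ft_force: [-0.1, 0.2, -0.1]
grip_width: 0.001
grasp_force: 0.0
clock: 8.05
position: [0.439, 0.1094, 0.0059]
ee_rot: [0.025, 1.0, 0.0, 0.0]
ft_force: [-0.1, 0.3, -0.7]
grip_width: -0.001
grasp_force: 0.0
shift [-0.1056 -0.009  -0.004 ] turn [ 0.0001  0.     -0.0008] axes x [-0.999  0.051 -0.   ] y [0.051 0.999 0.   ] pos [0.439  0.1094 0.0059] F [-0.09  0.34 -0.66] t 8.05
s [255 210] [34, 32, 30, 31, 32, 32, 32, 29, 26, 31, 23, 28, 29, 32, 32, 26, 28, 43, 71, 79, 81, 86, 87, 87, 86, 83, 86, 84, 84, 78, 83, 87, 86, 86, 84, 83] start row 190
b [356 346] [81, 92, 82, 68, 64, 67, 60, 50, 42, 34, 31, 30, 31, 31, 30, 30, 36, 49, 60, 63, 63, 60, 60, 59, 59, 57, 56, 56, 55, 54, 54, 54, 55, 56, 57, 75] start row 326
```

```bash
python3 - <<'E'
from h import *
S=cam("scene");B=cam("side")
for z in (0,.01,.02,.03,.04): print(z,at_z(S,(255,207.5),z).round(4),at_z(B,(356,342.5),z).round(4))
E
```

```text
0 [ 0.4386  0.1236 -0.    ] [0.44   0.0966 0.    ]
0.01 [0.4397 0.114  0.01  ] [0.4393 0.105  0.01  ]
0.02 [0.4407 0.1043 0.02  ] [0.4387 0.1134 0.02  ]
0.03 [0.4418 0.0946 0.03  ] [0.438  0.1218 0.03  ]
0.04 [0.4429 0.0849 0.04  ] [0.4373 0.1302 0.04  ]
```

The measured tip height is about 0.024 m with the TCP at 0.006, so the real fingertips are about 18 mm behind the reported TCP. I'll keep descending with force checks.

```bash
python3 -m inch '[[[0,0,0.003,0,0,0,1],[0,0,0.006,0,0,0,1]]]'; python3 -m inch '[[[0,0,0.002,0,0,0,1],[0,0,0.004,0,0,0,1]]]'; python3 -m inch '[[[0,0,0.002,0,0,0,1],[0,0,0.003,0,0,0,1]]]'; python3 - <<'E'
from h import *
plan([.544,.095,-.008],-.05)
S=cam("scene");B=cam("side");T=sensors.get_obs()["position"]
b=imaging.camera("side");s=imaging.camera("scene")
for n,c,im in (("s",S,s),("b",B,b)):
    q=proj(c,T)[0].round().astype(int); print(n,q,[int(im[r,q[0]].max()) for r in range(q[1]-20,q[1]+16)],"start row",q[1]-20)
E
```

```text
clock: 8.35
position: [0.439, 0.1094, -0.0001]
ee_rot: [0.025, 1.0, 0.0, 0.0]
ft_force: [0.1, 0.4, -0.0]
grip_width: -0.0
grasp_force: 0.0
clock: 8.55
position: [0.4389, 0.1093, -0.0041]
ee_rot: [0.025, 1.0, 0.0, -0.0]
ft_force: [0.5, -0.6, -0.3]
grip_width: 0.002
grasp_force: 0.0
clock: 8.75
position: [0.4389, 0.1093, -0.0071]
ee_rot: [0.025, 1.0, -0.0, -0.0]
ft_force: [-0.2, -0.1, 0.3]
grip_width: -0.001
grasp_force: 0.0
shift [-0.1057 -0.0089  0.0009] turn [-0.     -0.0002 -0.0009] axes x [-0.999  0.051  0.   ] y [ 0.051  0.999 -0.   ] pos [ 0.4389  0.1093 -0.0071] F [-0.17 -0.13  0.31] t 8.75
s [256 213] [38, 31, 30, 32, 35, 24, 33, 30, 26, 20, 26, 28, 27, 33, 33, 34, 34, 25, 64, 88, 88, 83, 86, 80, 79, 82, 82, 85, 85, 89, 90, 88, 86, 85, 82, 83] start row 193
b [355 350] [101, 97, 94, 86, 75, 75, 78, 67, 52, 41, 33, 30, 30, 31, 31, 29, 33, 42, 53, 59, 58, 57, 57, 56, 55, 55, 55, 56, 56, 57, 58, 59, 69, 97, 124, 137] start row 330
```

```bash
python3 -m inch '[[[0,0,0,0,0,0,-0.3],[-0.003,-0.002,0,0,0,0,-0.3],[-0.009,-0.004,0,0,0,0,-0.3],[-0.014,-0.004,0,0,0,0,-0.3],[-0.018,-0.004,0,0,0,0,-0.3],[-0.021,-0.004,0,0,0,0,-0.3],[-0.024,-0.004,0,0,0,0,-0.3],[-0.027,-0.005,0,0,0,0,-0.3],[-0.03,-0.006,0,0,0,0,-0.3]]]'
python3 -m inch '[[[-0.003,-0.001,0,0,0,0,-0.3],[-0.006,-0.0025,0,0,0,0,-0.3],[-0.009,-0.004,0,0,0,0,-0.3],[-0.012,-0.005,0,0,0,0,-0.3]]]'
python3 - <<'E'
from h import *
plan([.544,.095,-.008],-.05)
c=cam("wrist"); im=imaging.camera("wrist");cv2.imwrite("pics/w8.png",im)
np.savez("w8.npz",K=c[0],D=c[1],R=c[2],t=c[3])
s=imaging.camera("scene");cv2.imwrite("pics/s8.png",s)
cv2.imwrite("pics/c8.png",np.hstack([cv2.resize(s[150:250,250:370],(480,400)),cv2.resize(im[180:480,200:440],(320,400))]))
E
```

```text
clock: 9.75
position: [0.4687, 0.1018, -0.007]
ee_rot: [0.025, 1.0, 0.0, -0.0]
ft_force: [-0.6, -0.0, -0.4]
grip_width: 0.654
grasp_force: 0.5
clock: 10.15
position: [0.4806, 0.096, -0.0069]
ee_rot: [0.025, 1.0, 0.0, -0.0]
ft_force: [-1.0, 1.3, -0.3]
grip_width: 0.651
grasp_force: 0.6
shift [-0.0634  0.0022  0.0011] turn [ 0.     -0.     -0.0009] axes x [-0.999  0.051  0.   ] y [0.051 0.999 0.   ] pos [ 0.4806  0.096  -0.0069] F [-1.    1.3  -0.31] t 10.15
```

View pics/c8.png

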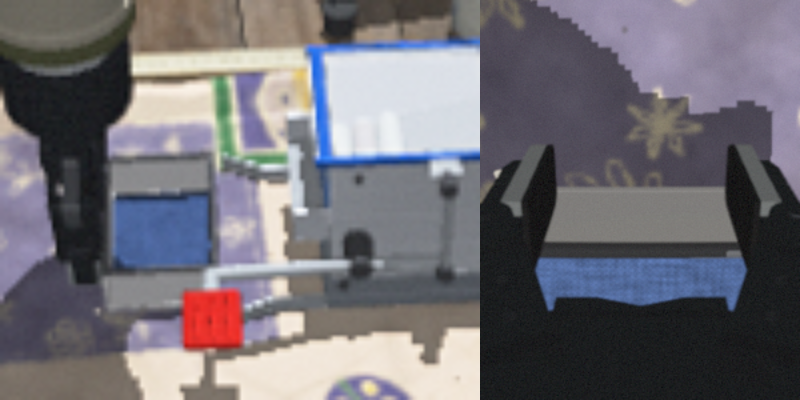

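The tray is now being pushed squarely by both fingers; scene-crop rim corners are (107,270),(212,268),(212,155),(108,157).

```bash
python3 - <<'E'
from h import *
S=cam("scene")
X=np.array([at_z(S,(p[0]/4+250,p[1]/4+150),.034)[:2] for p in [(107,270),(213,268),(213,154),(108,157)]]);m=X.mean(0);print(X.round(4).tolist(),m)
h=np.array([.6254,.0908]);d=m-h;print("hopper frame",d@[1,-.05],d@[.05,1])
E
```

```text
[[0.4942, 0.0513], [0.5579, 0.0456], [0.5658, 0.1435], [0.499, 0.1486]] [0.52922865 0.0972579 ]
hopper frame -0.09649424338806724 0.0016493302862291975
```

```bash
python3 -m inch '[[[-0.004,0,0,0,0,0,-0.3],[-0.009,-0.001,0,0,0,0,-0.3],[-0.014,-0.0015,0,0,0,0,-0.3],[-0.019,-0.0015,0,0,0,0,-0.3],[-0.024,-0.0015,0,0,0,0,-0.3],[-0.029,-0.0015,0,0,0,0,-0.3],[-0.034,-0.0015,0,0,0,0,-0.3],[-0.039,-0.0015,0,0,0,0,-0.3],[-0.044,-0.0015,0,0,0,0,-0.3],[-0.048,-0.0015,0,0,0,0,-0.3]]]'
python3 -m inch '[[[-0.003,0,0,0,0,0,-0.3],[-0.006,0,0,0,0,0,-0.3],[-0.008,0,0,0,0,0,-0.3]]]'; python3 -m inch '[[[-0.002,0,0,0,0,0,-0.3],[-0.003,0,0,0,0,0,-0.3]]]'
python3 - <<'E'
from h import *
plan([.544,.095,-.008],-.05)
E
```

```text
clock: 11.25
position: [0.5287, 0.0922, -0.0069]
ee_rot: [0.025, 1.0, 0.0, 0.0]
ft_force: [-2.2, 0.4, 2.0]
grip_width: 0.65
grasp_force: 1.1
clock: 11.55
position: [0.5364, 0.0919, -0.0069]
ee_rot: [0.025, 1.0, 0.0, 0.0]
ft_force: [-2.4, -0.6, 1.9]
grip_width: 0.649
grasp_force: 1.2
clock: 11.75
position: [0.5393, 0.0917, -0.0069]
ee_rot: [0.025, 1.0, 0.0, 0.0]
ft_force: [-3.2, 0.1, 2.4]
grip_width: 0.646
grasp_force: 1.2
shift [-0.0045  0.0035  0.0011] turn [ 0.0001  0.0001 -0.0008] axes x [-0.999  0.051 -0.   ] y [0.051 0.999 0.   ] pos [ 0.5393  0.0917 -0.0069] F [-3.19  0.06  2.37] t 11.75
```

```bash
for i in 1 2; do :; done; python3 -m inch '[[[-0.001,0,0,0,0,0,-0.3],[-0.002,0,0,0,0,0,-0.3]]]'; python3 -m inch '[[[-0.001,0,0,0,0,0,-0.3],[-0.002,0,0,0,0,0,-0.3]]]'
```

```text
clock: 11.95
position: [0.5412, 0.0916, -0.0069]
ee_rot: [0.025, 1.0, 0.0, -0.0]
ft_force: [-2.6, 0.5, 0.6]
grip_width: 0.653
grasp_force: 0.9
clock: 12.15
position: [0.5432, 0.0916, -0.0069]
ee_rot: [0.025, 1.0, 0.0, -0.0]
ft_force: [-1.4, 0.2, 1.0]
grip_width: 0.648
grasp_force: 0.9
```

```bash
python3 - <<'E'
from h import *
s=imaging.camera("scene");cv2.imwrite("pics/s9.png",s);b=imaging.camera("side");cv2.imwrite("pics/b9.png",b)
for n,c in (("scene",cam("scene")),("side",cam("side"))): print([(r["conf"],r["pixel"],at_z(c,r["pixel"],.017).round(4)) for r in spotter.look_for("tray_mid",n)[:2]])
E
```

```text
[(0.92, [313.3, 205.6], array([0.5867, 0.0968, 0.017 ]))]
[(0.73, [279.3, 326.8], array([0.5921, 0.1062, 0.017 ]))]
```

```bash
python3 -m inch '[[[-0.001,0,0,0,0,0,-0.3],[-0.002,0,0,0,0,0,-0.3]]]'; python3 -m inch '[[[-0.001,0,0,0,0,0,-0.3]]]'; python3 -m inch '[[[-0.001,0,0,0,0,0,-0.3]]]';
```

```text
clock: 12.55
position: [0.545, 0.0915, -0.0069]
ee_rot: [0.025, 1.0, 0.0, -0.0]
ft_force: [-7.9, -0.2, 5.3]
grip_width: 0.652
grasp_force: 4.0
clock: 12.65
position: [0.5449, 0.0915, -0.0071]
ee_rot: [0.025, 1.0, 0.0, -0.001]
ft_force: [-9.6, -0.1, 7.7]
grip_width: 0.651
grasp_force: 5.3
clock: 12.75
position: [0.5449, 0.0914, -0.0073]
ee_rot: [0.025, 1.0, -0.0, -0.002]
ft_force: [-14.2, 0.3, 10.6]
grip_width: 0.645
grasp_force: 7.4
```

```bash
python3 -m inch '[[[0.003,0,0,0,0,0,-0.3],[0.012,0,0,0,0,0,-0.3],[0.03,0,-0.01,0,0,0,-0.3],[0.05,-0.005,-0.04,0,0,0,-0.1],[0.07,-0.01,-0.08,0,0,0,0.4],[0.09,-0.02,-0.12,0,0,0,1],[0.1,-0.04,-0.16,0,0,0,1],[0.1,-0.06,-0.19,0,0,0,1],[0.1,-0.06,-0.2,0,0,0,1],[0.1,-0.06,-0.2,0,0,0,1]]]'
python3 - <<'E'
from h import *
plan([.548,-.023,.12],-.05)
c=cam("wrist"); im=imaging.camera("wrist");cv2.imwrite("pics/w10.png",im)
np.savez("w10.npz",K=c[0],D=c[1],R=c[2],t=c[3])
m=((im[...,2]>140)&(im[...,1]<80)&(im[...,0]<80)).astype(np.uint8)
k,l,st,ce=cv2.connectedComponentsWithStats(m); i=1+np.argmax(st[1:,4]); print(ce[i],st[i],at_z(c,ce[i],.066).round(4))
s=imaging.camera("scene")
cv2.imwrite("pics/c10.png",np.hstack([cv2.resize(s[150:250,250:370],(360,300)),cv2.resize(im[180:480,200:520],(440,412))[-300:] if 0 else cv2.resize(im[150:480,160:520],(420,300))]))
E
```

```text
clock: 13.75
position: [0.445, 0.0368, 0.1943]
ee_rot: [0.026, 1.0, 0.001, 0.002]
ft_force: [0.3, 0.0, -0.2]
grip_width: -0.002
grasp_force: 0.0
shift [-0.1057 -0.0545  0.0745] turn [ 0.002   0.0032 -0.0015] axes x [-0.999  0.051 -0.003] y [0.051 0.999 0.002] pos [0.445  0.0368 0.1943] F [ 0.26  0.03 -0.24] t 13.75
[260.29449838 331.73139159] [240 324  42  21 618] [ 0.5412 -0.023   0.066 ]
```

View pics/c10.png

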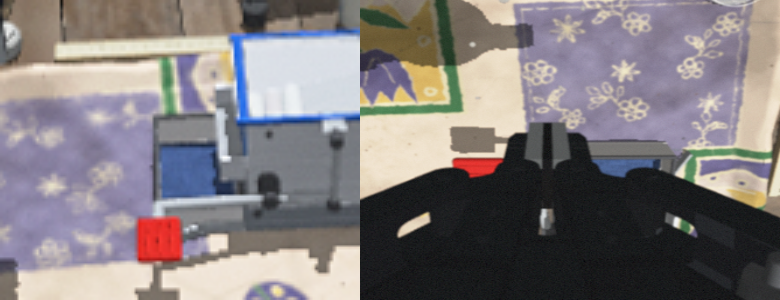

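The tray sits home under the mouth (scene crop, left rim at x≈155) and the lid is shut; the shut fingertip shows at wrist pixel ≈(319,287). I'll check both numerically.

```bash
python3 - <<'E'
from h import *
S=cam("scene");print("near rim",[at_z(S,(250+x/3,150+y/3),.034).round(4) for x,y in((152,115),(154,198))])
K=imaging.calibration("wrist");M=np.linalg.inv(np.array(K["tool_from_camera"]))
for x in (.011,.0):
  for d in (.017,0,-.02,-.04): print(x,d,proj((np.array(K["mtx"]),np.array(K["D"],float),M[:3,:3],M[:3,3]),np.array([x,0,d]))[0].round())
E
```

```text
near rim [array([0.5593, 0.1449, 0.034 ]), array([0.5535, 0.0494, 0.034 ])]
0.011 0.017 [321. 259.]
0.011 0 [321. 272.]
0.011 -0.02 [321. 289.]
0.011 -0.04 [321. 313.]
0.0 0.017 [321. 279.]
0.0 0 [321. 293.]
0.0 -0.02 [321. 313.]
0.0 -0.04 [321. 339.]
```

```bash
python3 -m inch '[[[-0.01,-0.006,0,0,0,0,1],[-0.03,-0.018,0.005,0,0,0,1],[-0.055,-0.03,0.02,0,0,0,1],[-0.08,-0.045,0.04,0,0,0,1],[-0.1,-0.055,0.065,0,0,0,1],[-0.106,-0.0575,0.09,0,0,0,1],[-0.106,-0.0575,0.105,0,0,0,1],[-0.106,-0.0575,0.11,0,0,0,1],[-0.106,-0.0575,0.11,0,0,0,1]]]' 40
python3 - <<'E'
from h import *
plan([.548,-.026,.052],-.05)
for n in("scene","side"):
    c=cam(n); im=imaging.camera(n);m=((im[...,2]>140)&(im[...,1]<80)&(im[...,0]<80)).astype(np.uint8)
    k,l,st,ce=cv2.connectedComponentsWithStats(m); i=1+np.argmax(st[1:,4]); q=proj(c,sensors.get_obs()["position"]+[0,0,.018])[0]
    print(n,st[i],"tip px",q.round(1),[int(im[r,int(round(q[0]))].max()) for r in range(int(q[1])-10,int(q[1])+14)])
E
```

```text
clock: 14.75
position: [0.5466, -0.0261, 0.0825]
ee_rot: [0.025, 1.0, -0.0, -0.001]
ft_force: [-0.2, 0.9, -0.3]
grip_width: -0.004
grasp_force: 0.0
shift [-0.0014  0.0002  0.0305] turn [-0.0003 -0.0015 -0.0002] axes x [-0.999  0.05   0.002] y [ 0.05   0.999 -0.   ] pos [ 0.5466 -0.0261  0.0825] F [-0.25  0.86 -0.34] t 14.75
scene [303 223   8  14  75] tip px [299.9 220.7] [85, 69, 67, 87, 77, 68, 59, 46, 39, 36, 34, 36, 39, 29, 81, 117, 120, 119, 123, 118, 121, 121, 121, 121]
side [305 261   9  14  77] tip px [316.7 254.8] [35, 35, 35, 35, 37, 36, 37, 38, 37, 39, 38, 38, 41, 63, 129, 191, 208, 186, 137, 102, 96, 96, 96, 97]
```

```bash
python3 -m inch '[[[-0.003,0,0.008,0,0,0,1],[-0.003,0,0.018,0,0,0,1],[-0.003,0,0.026,0,0,0,1],[-0.003,0,0.03,0,0,0,1],[-0.003,0,0.034,0,0,0,1],[-0.003,0,0.038,0,0,0,1]]]'
python3 -m inch '[[[0,0,0.004,0,0,0,1],[0,0,0.008,0,0,0,1]]]'
```

```text
clock: 15.45
position: [0.5493, -0.0264, 0.0447]
ee_rot: [0.025, 1.0, 0.0, -0.001]
ft_force: [-5.1, 1.1, 5.8]
grip_width: -0.001
grasp_force: 3.4
clock: 15.65
position: [0.5488, -0.0264, 0.0366]
ee_rot: [0.025, 1.0, 0.0, -0.001]
ft_force: [-6.6, 0.5, 6.5]
grip_width: 0.002
grasp_force: 3.9
```

```bash
python3 -m inch '[[[0.002,0,0.005,0,0,0,1],[0.002,0,0.01,0,0,0,1],[0.002,0,0.015,0,0,0,1],[0.002,0,0.019,0,0,0,1],[0.001,0,0.022,0,0,0,1]]]'
python3 -m inch '[[[0,0,0.001,0,0,0,1],[0,0,0.002,0,0,0,1]]]'; python3 -m inch '[[[0,0,0.001,0,0,0,1],[0,0,0.002,0,0,0,1]]]'
```

```text
clock: 16.15
position: [0.5504, -0.0265, 0.0166]
ee_rot: [0.025, 1.0, 0.0, 0.001]
ft_force: [-14.8, 0.7, 40.5]
grip_width: 0.0
grasp_force: 21.9
clock: 16.35
position: [0.5505, -0.0265, 0.0162]
ee_rot: [0.026, 1.0, 0.001, 0.001]
ft_force: [-17.0, 1.2, 48.4]
grip_width: 0.004
grasp_force: 25.4
clock: 16.55
position: [0.5507, -0.0265, 0.0155]
ee_rot: [0.026, 1.0, 0.001, 0.001]
ft_force: [-23.7, 2.0, 63.2]
grip_width: -0.003
grasp_force: 33.9
```

```bash
python3 -m inch '[[[0,0,-0.002,0,0,0,1],[0,0,-0.004,0,0,0,1],[0,0,-0.004,0,0,0,1],[0,0,-0.004,0,0,0,1],[0,0,-0.004,0,0,0,1],[0,0,-0.004,0,0,0,1],[0,0,-0.004,0,0,0,1],[0,0,-0.004,0,0,0,1],[0,0,-0.004,0,0,0,1],[0,0,-0.004,0,0,0,1]]]'
python3 - <<'E'
from h import *
for n in("scene","side"):
    c=cam(n);im=imaging.camera(n);cv2.imwrite(f"pics/{n}11.png",im)
    for l in ("vial_a_mid","lid","tray_mid"):
        for r in spotter.look_for(l,n)[:4]: print(n,l,r["conf"],r["pixel"],at_z(c,r["pixel"],.012).round(3))
print(sensors.get_obs()["ft_force"])
E
```

```text
clock: 17.55
position: [0.5502, -0.0264, 0.0173]
ee_rot: [0.026, 1.0, 0.001, 0.001]
ft_force: [-10.3, 1.2, 28.3]
grip_width: 0.0
grasp_force: 14.6
scene vial_a_mid 0.61 [318.9, 206.7] [0.601 0.096 0.012]
scene lid 0.88 [350.3, 164.3] [0.703 0.247 0.012]
scene lid 0.44 [227.0, 355.9] [ 0.378 -0.287  0.012]
side lid 0.79 [241.1, 268.2] [ 0.724 -0.045  0.012]
side tray_mid 0.77 [285.5, 327.5] [0.581 0.101 0.012]
[-8.7337615   1.40343309 28.13327467]
```

```bash
python3 -m inch '[[[0,0,0,0,0,0,1],[0,0,0,0,0,0,1],[0,0,0,0,0,0,1],[0,0,0,0,0,0,1],[0,0,0,0,0,0,1],[0,0,0,0,0,0,1]]]' >/dev/null
python3 - <<'E'
from h import *
for n in("scene","side"):
    c=cam(n);im=imaging.camera(n);cv2.imwrite(f"pics/{n}12.png",im)
    o=cv2.imread(f"pics/{n}9.png" if 0 else ("pics/s9.png" if n=="scene" else "pics/b9.png"))
    q=proj(c,np.array([[.555,.045,.034],[.555,.142,.034],[.66,.045,.09],[.66,.142,.09],[.555,.045,0],[.555,.14,0]])); lo=q.min(0).astype(int);hi=q.max(0).astype(int)
    print(n,lo,hi)
    for r in range(lo[1],hi[1]+1,1):
        def ch(p):
            b,g,rr=map(int,p)
            return 'B' if b>rr+35 else '#' if max(b,g,rr)<70 else 'o' if min(b,g,rr)>165 else '.'
        print(r,''.join(ch(p) for p in o[r,lo[0]:hi[0]]),' ',''.join(ch(p) for p in im[r,lo[0]:hi[0]]))
    print([(r["conf"],r["pixel"]) for r in spotter.look_for("vial_a_mid",n)])
E
```

```text
scene [299 169] [346 226]
169 ###########.BBBB.ooooooo....oBBBBoooooooooooooo   .....................ooo..BB........oBBBBoooooo
170 ###########.BBBB.ooooooo....oBBBBoooooooooooooo   .....................ooo..BB...o.....BBBBoooooo
171 ###########.BBB.oooooooo....oBBBBoooooooooooooo   ......................oo..BB...o....BBBBBBooooo
172 ###########.BB..ooooooooo...oBBBBoooooooooooooo   ......................oo..BB........BBBBBBBBBoo
173 ###########.B..ooooooo.oo...oBBBBoooooooooooooo   ......................ooo.BBB.........BBBBBBBBB
174 ###########.B..oooooo..oo....BBBBoooooooooooooo   .......................oo.BBB..o........BBBBBBB
175 ##########.BB..ooooooo.ooo...BBBBoooooooooooooo   .......................oooBBB.oo...........BBBB
176 ##########.BB..ooooooooooo...oBBBoooooooooooooo   ......................ooooBBBooo..............B
177 #########.oBB..oooooooooooooooBBBoooooooooooooo   ......................ooooBBBooo...............
178 ########.ooBBB..ooooooooooooooBBBoooooooooooooo   ......................ooooBBBoo................
179 #######..oo.BBB.ooooooooooo.ooBBBBooooooooooooo   
[... 15128 characters left out ...]
.....o........................#####..   ooooooooooooooooo.................oo....oo.o.......................
346 oooooooooooooooooooooo........................oo.o.............#...   oooooooooooooooooooooo.............................................
347 ...ooooooooooooooooooooooo..........................oo.............   ...ooooooooooooooooooooooo.........................................
348 .........oooooooooooooooooooooo....................................   .........oooooooooooooooooooooo....................................
349 ..............ooooooooooooooooooo..................................   ..............ooooooooooooooooooo..................................
[(0.64, [289.4, 325.5])]
```

```bash
python3 - <<'E'
from h import *
h=np.array([.6254,.0908]);u=np.array([1,-.05]);v=np.array([-0+.05,1])
def ch(p):
    b,g,r=map(int,p); return ('B' if b>r+25 else '.')+"%3d"%(max(b,g,r))
for n,f in(("side","side12"),("side old","b9")):
    c=cam("side");im=cv2.imread(f"pics/{f}.png");print(n,"columns hopper x -70..-2 by 4; rows y 46..-46")
    for y in range(46,-50,-7):
        X=[np.r_[h+u*x/1e3+v*y/1e3,.012] for x in range(-70,0,4)]
        print("%4d"%y,' '.join(ch(cv2.getRectSubPix(im,(1,1),tuple(map(float,q)))[0,0]) for q in proj(c,np.array(X))))
E
```

```text
side columns hopper x -70..-2 by 4; rows y 46..-46
  46 . 99 .139 .155 .157 .157 .158 .157 .158 .158 .158 .158 .158 .158 .159 .158 .158 .159 .152
  39 . 94 .110 .146 .156 .158 .159 .159 .159 .159 .159 .160 .160 .159 .159 .160 .159 .159 .159
  32 . 97 .101 .121 .133 .141 .140 .131 .131 .137 .141 .139 .138 .141 .141 .140 .140 .143 .139
  25 . 89 .100 . 87 .109 .129 .123 B110 B106 B104 B102 B103 B103 B 99 . 84 . 85 . 86 . 88 . 91
  18 . 89 . 99 . 84 .123 .186 .176 B139 B130 B125 B115 .128 .135 .127 . 93 . 98 .124 .130 .127
  11 . 95 .104 . 87 .114 .171 .171 B142 B137 B129 B111 .136 .158 .156 .144 .111 .130 .137 .130
   4 . 91 . 99 . 85 .119 .174 .161 B137 B137 B129 B103 .146 .184 .182 .171 .137 .137 .148 .125
  -3 . 91 . 99 . 89 .118 .179 B161 B132 B131 B130 B 98 .149 .189 .191 .175 .143 .159 .179 .161
 -10 . 92 . 98 . 87 .127 .184 B167 B131 B127 B129 B108 .154 .189 .188 .169 .145 .161 .179 .164
 -17 . 96 . 98 . 87 .127 .187 .164 B128 B127 B126 B111 .147 .175 .180 .159 .166 .188 .180 .164
 -24 .100 . 99 . 87 .130 .187 .159 B129 B129 B126 B113 .164 .186 .179 .118 . 95 .129 .133 .132
 -31
[... 965 characters left out ...]
 B132 B111 B 68 . 61 . 61 . 76 .102
  -3 . 32 . 34 . 34 . 33 . 34 . 40 B 93 B129 B133 B129 B128 B129 B106 B 65 . 61 . 60 . 76 .127
 -10 . 32 . 33 . 38 . 43 . 41 . 36 . 44 B103 B129 B129 B131 B133 B107 B 66 B 62 . 62 . 78 .135
 -17 . 33 . 32 . 35 . 47 . 52 . 48 . 37 . 56 B119 B130 B131 B133 B112 B 67 . 61 . 62 . 80 .137
 -24 . 40 . 37 . 45 . 59 . 84 . 87 . 69 . 48 B 90 B128 B130 B132 B118 B 70 . 61 . 60 . 80 .141
 -31 . 37 . 43 . 55 . 75 .114 .128 .105 . 65 . 78 B121 B126 B128 B118 B 70 . 61 . 61 . 83 .143
 -38 . 31 . 33 . 37 . 53 . 92 .101 . 82 B 76 B110 B129 B130 B129 B118 B 73 . 63 . 63 . 82 .144
 -45 . 31 . 40 . 43 . 53 . 92 .107 . 91 . 75 .141 .147 .150 .156 .145 .118 .109 .111 .113 .144
```

The rectified view shows all three vials in the tray: white-capped at hopper x≈-52 mm, one at x≈-24, and the black-capped one at x≈-8. Now I'll ease the paddle up at about 30 mm/s.

```bash
python3 -m inch '[[[0,0,-0.002,0,0,0,1],[0,0,-0.004,0,0,0,1],[0,0,-0.007,0,0,0,1],[0,0,-0.01,0,0,0,1],[0,0,-0.013,0,0,0,1],[0,0,-0.016,0,0,0,1],[0,0,-0.019,0,0,0,1],[0,0,-0.022,0,0,0,1],[0,0,-0.025,0,0,0,1],[0,0,-0.028,0,0,0,1]]]'
python3 -m inch '[[[0,0,-0.003,0,0,0,1],[0,0,-0.006,0,0,0,1],[0,0,-0.008,0,0,0,1],[0,0,-0.01,0,0,0,1],[0,0,-0.012,0,0,0,1],[0,0,-0.014,0,0,0,1],[0,0,-0.016,0,0,0,1],[0,0,-0.018,0,0,0,1]]]'
```

```text
clock: 19.75
position: [0.5491, -0.0264, 0.0433]
ee_rot: [0.025, 1.0, 0.0, -0.0]
ft_force: [-2.3, 0.7, 5.8]
grip_width: 0.005
grasp_force: 3.0
clock: 20.55
position: [0.5484, -0.0265, 0.0606]
ee_rot: [0.025, 1.0, -0.0, -0.001]
ft_force: [-0.1, -0.8, 0.2]
grip_width: 0.003
grasp_force: 0.0
```

Contact is released. Next I'll go up and back, clear of everything, and check that the lid is shut.

```bash
python3 -m inch '[[[0,0,-0.015,0,0,0,1],[0,0,-0.04,0,0,0,1],[0.02,0,-0.075,0,0,0,1],[0.04,0,-0.11,0,0,0,1],[0.06,0,-0.14,0,0,0,1],[0.08,0,-0.15,0,0,0,1],[0.1,0,-0.15,0,0,0,1],[0.1,0,-0.15,0,0,0,1],[0.1,0,-0.15,0,0,0,1],[0.1,0,-0.15,0,0,0,1]]]'
python3 - <<'E'
from h import *
h=np.array([.6254,.0908]);u=np.array([1,-.05]);v=np.array([.05,1])
def ch(p):
    b,g,r=map(int,p); return ('B' if b>r+25 else '.')+"%3d"%(max(b,g,r))
c=cam("side");im=imaging.camera("side");cv2.imwrite("pics/side13.png",im)
for y in range(25,-50,-7):
    X=[np.r_[h+u*x/1e3+v*y/1e3,.012] for x in range(-70,0,4)]
    print("%4d"%y,' '.join(ch(cv2.getRectSubPix(im,(1,1),tuple(map(float,q)))[0,0]) for q in proj(c,np.array(X))))
for n in("scene","side"):
    if n=="scene": im=imaging.camera(n)
    o=cv2.imread(f"pics/{n}0.png"); L=proj(cam(n),np.array([np.r_[h+u*x+v*y,.119] for x,y in((-.004,-.05),(-.004,.05),(.114,.05),(.114,-.05))])).astype(int)
    M=np.zeros(im.shape[:2],np.uint8);cv2.fillPoly(M,[L],1);bl=lambda a:(a[...,0].astype(int)>a[...,2]+60)&(cv2.dilate(M,np.ones((9,9)))>0)
    A,B=bl(o),bl(im);print(n,"lid blue IoU",(A&B).sum()/(A|B).sum())
    m=lambda a:np.argwhere((a[...,2]>150)&(a[...,1]<70)&(a[...,0]<70)).mean(0)
    print("paddle shift px",m(im)-m(o),[(r["conf"],r["pixel"],at_z(cam(n),r["pixel"],.017).round(3)) for r in spotter.look_for("tray_mid",n)[:1]])
print(sensors.get_obs()["ft_force"],sensors.get_obs()["position"])
E
```

```text
clock: 21.55
position: [0.4498, -0.0215, 0.2113]
ee_rot: [0.026, 1.0, -0.0, 0.0]
ft_force: [0.4, -0.0, -0.2]
grip_width: 0.002
grasp_force: 0.0
  25 . 87 . 98 . 86 .107 .126 .121 B108 B104 B102 B100 B101 B101 B 97 . 82 . 83 . 84 . 86 . 89
  18 . 87 . 97 . 83 .120 .182 .172 B136 B126 B122 B113 .125 .133 .124 . 92 . 95 .122 .127 .125
  11 . 93 .101 . 85 .112 .168 .168 B139 B134 B126 B108 .133 .155 .154 .141 .109 .126 .134 .127
   4 . 88 . 96 . 83 .117 .169 .158 B133 B134 B126 B100 .143 .181 .179 .167 .135 .134 .144 .122
  -3 . 89 . 97 . 87 .116 .175 B158 B129 B129 B128 B 96 .146 .186 .187 .171 .140 .155 .176 .158
 -10 . 91 . 97 . 86 .124 .181 B164 B129 B124 B127 B105 .151 .186 .185 .165 .142 .159 .175 .162
 -17 . 94 . 97 . 85 .124 .183 .160 B126 B124 B124 B109 .144 .172 .176 .155 .163 .184 .176 .163
 -24 . 99 . 97 . 86 .128 .183 .156 B127 B127 B124 B111 .161 .182 .176 .117 . 93 .126 .130 .150
 -31 . 88 . 96 . 84 .141 .212 .177 B132 B132 B130 .120 .163 .191 .184 .114 . 44 . 47 . 55 .116
 -38 . 86 . 97 . 86 .100 B132 B132 B132 B137 B131 .123 .170 .182 .184 .127 . 60 . 49 . 56 .128
 -45 . 83 . 96 . 85 .109 .146 .146 .152 .147 .148 .149 .180 .215 .214 .160 .110 .112 .114 .145
scene lid blue IoU 0.9753390875462392
paddle shift px [0.03110764 0.06622413] [(0.8, [310.9, 199.7], array([0.583, 0.118, 0.017]))]
side lid blue IoU 0.2607770090473656
paddle shift px [-76.02422299  16.15279633] [(0.84, [287.4, 325.3], array([0.578, 0.099, 0.017]))]
[-0.25704447  0.17181243  0.26520501] [ 0.44955777 -0.02150589  0.21086501]
```

```bash
python3 -c "
from workcell import order
print(order.hand_in())"
```

```text
the job is handed in; nothing more can be done
None
```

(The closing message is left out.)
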